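# Set the test kiln and take a reading through its lid port

### The arm

A 6-joint arm with a two-finger parallel gripper is mounted at the origin on the work surface. World frame = base frame: x ahead of the robot, y to its left, z up, the work surface at z = 0. Lengths are in m, angles in rad, forces in N, time in s.
With the tool pointing down it reaches from about 0.3 to 0.875 m from the base axis. Payload 6.4 kg.
Tool frame: the origin (TCP) lies on the centre line of the jaws, within the pads' length; the fingertips stand env.tcp_to_tips ahead of it and the grasp point (between the pads) is the TCP (env.tcp_to_tips is the distance from the TCP to the fingertips, in m); z points along the fingers, x is the direction in which the jaws open and shut, and the axes are right-handed (so a half turn about z gives the same grasp; the last joint's range is limited). The gripper opens to 85 mm and grips with 20 to 120 N. Pads are 22 mm wide; open, the fingers measure 114 mm over their backs; the gripper's body (76 mm by 85 mm) begins 54 mm behind the grasp point. The pads swing forward as they close: fully open they stand 13 mm farther back than shut.
Start: joints at [0.961, 0.181, 1.607, -0, 1.354, -0.206], TCP at [0.226, 0.529, 0.25] pointing down, gripper open.
Joint ranges: [-2.99, 2.99], [-0.89, 2.07], [0.3, 2.58], [-1.14, 4.28], [0, 2.63], [-3.12, 3.12]. Speed limits (rad/s): [2.57, 2.57, 3.01, 3.14, 3.14, 3.14].

### API

Orientations are given as a unit quaternion [x, y, z, w].
In Python, from cell import env gives the robot as it stands. Calls block until the motion is done:
- env.reach(position, orientation): joint-space move of the TCP to a pose.
- env.move_l(position, ori=None, max_speed=0.15): straight line of the TCP; ori=None keeps the orientation; max_speed is the mean speed in m/s.
- env.move_joints(angles): joint-space move.
- env.gripper_to(opening, newtons=None): opening from 0.0 (shut) to 1.0 (fully open); newtons is the grip in N (None keeps the last); returns when the fingers have stopped.
- env.hold(seconds).
- env.solve_ik(position, orientation): joint angles nearest the present ones, or None.
- env.get_obs(): the state.
- env.read_camera(name): name is "side" or "top"; returns the picture (400x640x3 uint8, red, green, blue); there is no depth.
- env.camera_params(name): a dict with "fx", "fy", "cx", "cy" (pixels), "world_from_camera" (4x4, takes a point from camera to world coordinates). Camera axes: x right, y up, looking along -z (the intrinsics and any distortion apply to the point x, -y, -z); pixel columns grow to the right and rows downward; lengths in m; the calibration is good to about 2 mm. A picture is of the moment at which its call begins. camera_params takes no time and is no camera call.
A pose or a line that the arm cannot do raises env.PlanningError and nothing moves.
- env.hand_in(): hands the job in, once; it reports no verdict.
The state is a dict: "time_s": time; "q": joint angles; "joint_velocities": joint speeds; "effort": joint torques, N m; "eef_pos": TCP position; "tool_rot": TCP orientation; "force": force on the tool from outside, world axes, zero at the start; "ft_torque": the same for the moment, N m; "width": opening from 0.0 (shut) to 1.0 (fully open).
Only numpy, scipy, OpenCV 4.12 (cv2) and the standard library are available. Lean on these libraries where they do the work, as an engineer would, in place of code of your own. Each camera call takes 0.05 s, during which the arm holds its last target. There are 200 camera calls.

### The job

Turn the kiln controller's dial until its pointer points at the small steel set-point tab on the scale, then take the hand-held pyrometer out of its wooden stand and lower its stem through the port in the kiln's lid without touching the kiln. Finish while still holding it there, upright, still and centred in the port, with the flange about 15 mm above the port's rim and touching nothing but the gripper; leave the other things on the table where they are.

Things in the scene. Friction and masses are not known exactly. Their poses are not given: they have to be found in the camera images.
- kiln: square table-top test kiln, grey metal jacket 220 x 220 mm with a pale lid, fixed; origin at the centre of its underside, z up. Lid top 148 mm above the table; a lid handle bar (80 mm long, along the kiln's y, its top 173 mm above the table) stands 75 mm from the centre on the kiln's +x side. The chamber floor is 47 mm above the table.
- kiln_port (a point): centre of the mouth (upper rim) of the port in the kiln's lid, 156 mm above the table and 45 mm from the kiln's centre on its -x side: a vertical round bore 25 mm across and 36 mm deep, through a raised white ceramic sleeve (38 mm outside, 8 mm high) and the lid, open into the chamber below
- controller: grey controller box 150 x 130 mm, 60 mm high, fixed, with a round white scale and the dial in the middle of its top; origin at the centre of its underside, z up. It may stand on either side of the kiln.
- dial (a joint): angle of the dial, rad, growing clockwise seen from above; it turns both ways between -2.6 and 2.6 with light friction (0.06 N m) and stays where it is left. At 0 the pointer looks along the controller's +x. At the start the pointer must be turned 0.5 to 1.5 rad clockwise to reach the tab.
- dial_grip (a point): on the dial's vertical axis, 84 mm above the table, at the height to grip. The black dial: a disc 44 mm across whose top is 9 mm above the box's top, with an upright grip bar on it, 44 mm long along the pointer's direction, 12 mm thick, its top 35 mm above the box's top (95 mm above the table)
- dial_tip (a point): end of the dial's pointer nose, 30 mm from the dial's axis and 6 mm above the box's top; the direction from the axis to it is where the dial points (a white line on the bar's top, off-centre to the pointer's end, shows it too)
- setpoint: small dark steel set-point tab fixed on the rim of the scale; the body's origin lies on the dial's axis at the box's top (61 mm above the table) and its x axis points from there to the tab, which reaches from 30 to 49 mm from the axis and is 5 mm high, 6 mm wide
- stand: light wooden stand 100 x 90 mm, 110 mm high, fixed; origin at the centre of its underside, z up. A 16 mm hole in the middle of its 12 mm thick top plate holds the pyrometer. It may stand on either side of the kiln.
- probe: hand-held pyrometer, 0.12 kg give or take a third, standing upright in the stand; origin on its axis at the underside of its steel flange (resting on the stand's top, 110 mm above the table), z up along the axis to the handle. Flange 32 mm across, 6 mm thick; above it a square black handle 24 x 24 mm (sides along the probe's x and y), from 6 to 81 mm above the origin; below it a round white stem 8 mm across reaching 95 mm down.
- probe_tip (a point): lower end of the pyrometer's stem, on its axis, 95 mm below the flange's underside
- bowl: small round terracotta bowl, 96 mm across, 40 mm high, to be left alone; origin at its underside
- rib: flat dark wooden rib (scraper) 90 x 50 x 6 mm, to be left alone; origin at its underside
- mug: glazed mug 76 mm across, 85 mm high, with a handle, to be left alone; origin at its underside
- jar_a: closed white jar 68 mm across, 90 mm high, to be left alone; origin at its underside
- jar_b: closed terracotta jar 68 mm across, 90 mm high, to be left alone; origin at its underside
- tiles: block of stacked test tiles 80 x 80 x 30 mm, to be left alone; origin at its underside
- brush: glaze brush lying on the table, to be left alone

How it is judged:
By the outcome, as a careful person would: the job done as asked, in the order asked, and still so for the second after the job is handed in, while the arm keeps its last pose, push and grip.
It also fails if it takes over 72 s, if anything falls off the work surface, if the arm or the gripper's body presses on something with over 40 N, if the wrist force passes 120 N, or if a joint passes its speed limit or range.

## Working session

There is one attempt and no reset: what is moved stays moved. The work goes in short steps, each a Python script; the robot and the scene stay as the last script left them, time stands still between calls to the robot, and variables do not carry over. Pictures are saved under pics/ and viewed, about 8 in all and at most 12, crops included, and the job is handed in when it is done.

```bash
mkdir -p pics; python3 - <<'E'
from cell import env
import cv2,numpy as np
for n in("top","side"):
    cv2.imwrite(f"pics/{n}0.png",env.read_camera(n)[:,:,::-1]); p=env.camera_params(n)
    print(n,{k:np.round(v,4).tolist() if not isinstance(v,str) else v for k,v in p.items()})
o=env.get_obs();print(o['eef_pos'],o['tool_rot'],o['time_s'],env.tcp_to_tips,o['width'])
E
```

```text
top {'fx': 393.8181, 'fy': 393.8181, 'cx': 325.3496, 'cy': 201.7035, 'world_from_camera': [[-0.0005, 0.9982, -0.0593, 0.4615], [-0.9999, -0.0014, -0.0155, -0.013], [-0.0155, 0.0593, 0.9981, 1.4095], [0.0, 0.0, 0.0, 1.0]]}
side {'fx': 446.9779, 'fy': 446.9779, 'cx': 319.6623, 'cy': 201.624, 'world_from_camera': [[-0.9712, 0.1835, -0.1519, 0.2994], [-0.238, -0.7172, 0.655, 1.1129], [0.0113, 0.6723, 0.7402, 1.3836], [0.0, 0.0, 0.0, 1.0]]}
[0.22563351 0.5283854  0.2494751 ] [ 8.34542755e-01  5.50942619e-01 -7.32689395e-04  2.90617392e-04] 0.1 0.019 1.0007285471769085
```

View pics/top0.png

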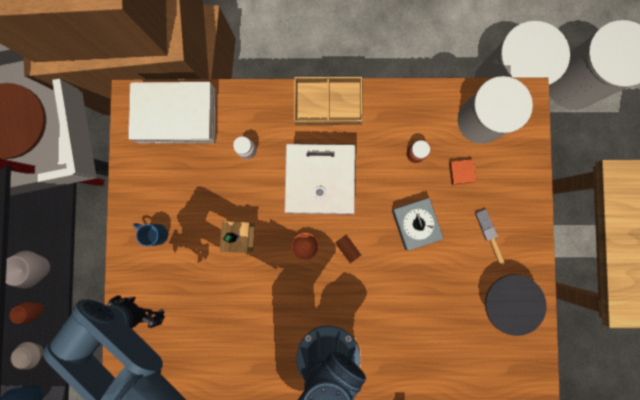

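View pics/side0.png

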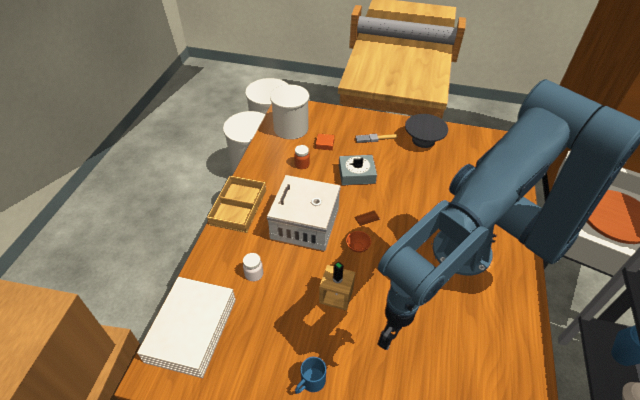

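The top view shows the controller at about (418,223), the kiln port at (320,191) and the stand with the probe at (235,237). Next, a magnified composite of those regions.

```bash
cat > h.py <<'E'
from cell import env
import cv2,numpy as np
from scipy.spatial.transform import Rotation as R
def ray(n,u,v):
    p=env.camera_params(n);T=np.array(p['world_from_camera'])
    d=T[:3,:3]@np.array([(u-p['cx'])/p['fx'],-(v-p['cy'])/p['fy'],-1.]);return T[:3,3],d
def onz(n,u,v,z):
    o,d=ray(n,u,v);return (o+d*(z-o[2])/d[2])
def pix(n,P):
    p=env.camera_params(n);T=np.array(p['world_from_camera']);c=T[:3,:3].T@(np.array(P)-T[:3,3])
    return np.array([p['cx']+p['fx']*c[0]/-c[2],p['cy']-p['fy']*c[1]/-c[2]])
def tri(u1,u2):
    (a,d),(b,e)=ray('top',*u1),ray('side',*u2)
    s=np.linalg.lstsq(np.c_[d,-e],b-a,rcond=None)[0];P,Q=a+s[0]*d,b+s[1]*e
    return (P+Q)/2,np.linalg.norm(P-Q)
def down(yaw): # tool x axis at world yaw, z down
    return (R.from_euler('z',yaw)*R.from_euler('x',np.pi)).as_quat()
def crop(im,x,y,w,h,k): return cv2.resize(im[y:y+h,x:x+w],(w*k,h*k),interpolation=cv2.INTER_CUBIC)
def snap(n): return env.read_camera(n)[:,:,::-1].copy()
E
python3 - <<'E'
from h import *
t=cv2.imread('pics/top0.png');s=cv2.imread('pics/side0.png')
a=np.hstack([crop(t,393,198,50,50,8),crop(s,333,145,50,50,8)])
cv2.imwrite('pics/c1.png',a)
b=np.hstack([crop(t,205,205,60,60,6),crop(s,305,255,60,60,6)])
c=np.hstack([crop(t,280,140,80,80,4),crop(s,265,170,80,80,4)])
b=np.vstack([b,cv2.resize(np.hstack([crop(t,290,165,60,40,6),crop(s,290,185,60,40,6)]),(720,240))])
cv2.imwrite('pics/c2.png',b)
E
```

```text
(no output)
```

View pics/c1.png

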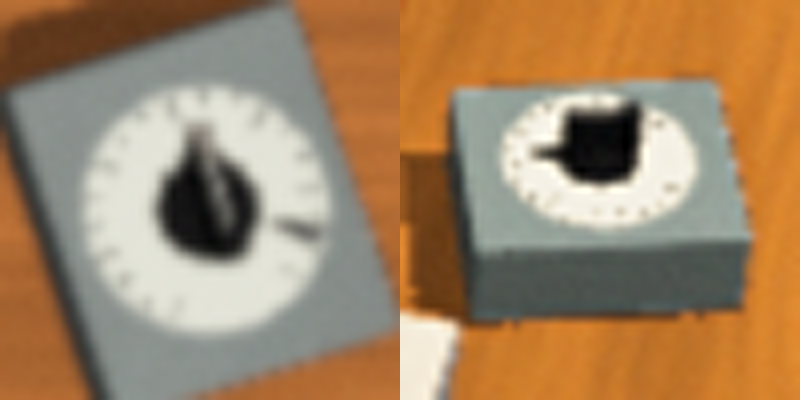

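View pics/c2.png

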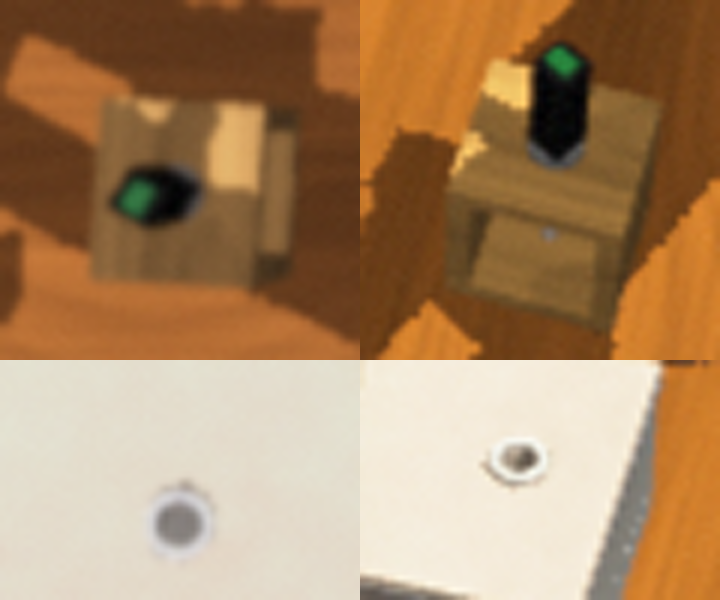

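In c1, the dial's nose is at top px (418,214) and side px (350,164), and the steel tab runs (427.5,226) to (433,227.3) in the top view. In c2, the probe's green top is near top px (228,238), and the port mouth is near (319.7,192.2). Next: numbers from masks and rays.

```bash
python3 - <<'E'
from h import *
I={'top':cv2.imread('pics/top0.png'),'side':cv2.imread('pics/side0.png')}
K=8
def big(n): return cv2.resize(I[n],None,fx=K,fy=K,interpolation=cv2.INTER_CUBIC)
B={n:big(n) for n in I}
def comps(n,box,f,minA=30):
    x,y,w,h=box; b=B[n][y*K:(y+h)*K,x*K:(x+w)*K]; m=f(b.astype(int)).astype(np.uint8)
    c,_=cv2.findContours(m,cv2.RETR_EXTERNAL,cv2.CHAIN_APPROX_NONE)
    return [(k.reshape(-1,2)+.5)/K-.5+[x,y] for k in sorted(c,key=cv2.contourArea,reverse=True) if cv2.contourArea(k)>minA]
def cast(n,c,z): return np.array([onz(n,*p,z)[:2] for p in c])
def rect(P):
    r=cv2.minAreaRect((P*1000).astype(np.float32)); return np.round(r[0],1),np.round(r[1],1),round(r[2],1)
green=lambda b:(b[...,1]>b[...,2]+25)&(b[...,1]>b[...,0]+8)
for n,bx in(('top',(205,205,60,60)),('side',(320,255,40,40))):
    c=comps(n,bx,green)[0]; print('green',n,c.mean(0),rect(cast(n,c,.191)))
# scale disc (white)
white=lambda b:(b.min(-1)>175)
for n,bx in(('top',(393,198,50,50)),('side',(335,148,46,40))):
    c=comps(n,bx,white)[0]; P=cast(n,c,.061);h=cv2.convexHull((P*1000).astype(np.float32)); e=cv2.fitEllipse(h); print('scale',n,e, cv2.minEnclosingCircle(h))
# controller box, top outline z=.06
# tab, nose
for uv in((427.4,225.6),(433,227.2)): print('tab',onz('top',*uv,.064))
print('nose',onz('top',417.9,213.8,.066),onz('side',349.9,164.1,.066),tri((417.9,213.8),(349.9,164.1)))
# port
g=B['top'][150*K:210*K,290*K:350*K]
for n,bx in(('top',(310,182,20,20)),('side',(308,195,18,14))):
    for th in(150,165,180):
        cs=comps(n,bx,lambda b:(b.mean(-1)<th))
        for c in cs[:2]:
            P=cast(n,c,.156); print('port',n,th,rect(P),np.round(cv2.minEnclosingCircle((P*1000).astype(np.float32)),1) if 0 else '')
# kiln lid
c=comps('top',(270,130,100,100),lambda b:(b.min(-1)>150))[0];print('lid',rect(cast('top',c,.148)))
E
```

```text
green top [227.44718992 237.4878876 ] (array([423.5, 309. ]), array([14.8, 18.3]), 59.9)
green side [338.28322072 264.8338964 ] (array([421.7, 308. ]), array([15.3, 18.8]), 58.7)
scale top ((465.9332580566406, -308.62603759765625), (104.2724838256836, 104.84391021728516), 120.90258026123047) ((465.7640075683594, -308.6636657714844), 52.77421569824219)
scale side ((464.4100646972656, -309.17681884765625), (107.68402862548828, 108.84284973144531), 8.114931106567383) ((464.74517822265625, -308.9879455566406), 54.96320343017578)
tab [ 0.45959452 -0.33881746  0.064     ]
tab [ 0.45416317 -0.35767259  0.064     ]
nose [ 0.49964888 -0.30679755  0.066     ] [ 0.4954003  -0.29787272  0.066     ] (array([ 0.49849587, -0.30940319,  0.05503469]), np.float64(0.002958161813690637))
port top 150 (array([567.4,  25.9]), array([21.2, 19.6]), 90.0) 
port top 165 (array([567.4,  25.7]), array([23.2, 22. ]), 90.0) 
port top 180 (array([567.6,  25.7]), array([24.8, 24. ]), 90.0) 
port top 180 (array([587.5,  21.5]), array([6.8, 4.4]), 89.9) 
port side 150 (array([562.3,  26.8]), array([17.7, 14.3]), 54.1) 
port side 165 (array([563.8,  26.5]), array([19.9, 17.9]), 48.2) 
port side 180 (array([564.4,  26.2]), array([21. , 20.4]), 50.5) 
port side 180 (array([572.4,  44.5]), array([ 6. , 24.5]), 69.2) Traceback (most recent call last):
  File "<stdin>", line 32, in <module>
  File "<stdin>", line 10, in cast
  File "h.py", line 8, in onz
    o,d=ray(n,u,v);return (o+d*(z-o[2])/d[2])
        ~~~^^^^^^^
  File "h.py", line 5, in ray
    p=env.camera_params(n);T=np.array(p['world_from_camera'])
ValueError: time passes only in moves, steps and waits
```

The nose angle (3 to 20°) and tab angle (-102°) disagree with the stated 0.5 to 1.5 rad of travel, so I'll take an enhanced look at the dial.

```bash
python3 - <<'E'
from h import *
env.hold(0.02)
C=np.array([.4653,-.3088])
a=np.radians([-101.9])[0]
for n in('top','side'):
    print(n,'axis61',pix(n,[*C,.061]),'axis95',pix(n,[*C,.095]),'tab',[pix(n,[C[0]+r*np.cos(a),C[1]+r*np.sin(a),.064]).round(1).tolist() for r in(.03,.049)])
    for d in(20,0,-20,-45,-70): 
        t=np.radians(d);u=np.array([np.cos(t),np.sin(t)]);print(d,'nose',pix(n,[*(C+.03*u),.066]).round(1),'barends',pix(n,[*(C+.022*u),.095]).round(1),pix(n,[*(C-.022*u),.095]).round(1))
t=snap('top');s=snap('side')
f=lambda im:(255*(im/255.)**.5).astype(np.uint8)
cv2.imwrite('pics/d.png',np.hstack([f(cv2.resize(t[208:238,403:438],(560,480),interpolation=cv2.INTER_NEAREST))[:, :400+80],f(cv2.resize(s[150:180,343:363],(320,480),interpolation=cv2.INTER_NEAREST))]))
E
```

```text
top axis61 [418.31365276 223.9249952 ] axis95 [420.56726295 223.89487128] tab [[427.2, 225.7], [432.7, 226.9]]
20 nose [415.5 215.6] barends [418.2 217.7] [422.9 230.1]
0 nose [418.5 215.1] barends [420.5 217.3] [420.7 230.5]
-20 nose [421.5 215.6] barends [422.7 217.7] [418.4 230.1]
-45 nose [424.8 217.7] barends [425.2 219.2] [415.9 228.6]
-70 nose [426.9 220.9] barends [426.8 221.6] [414.4 226.2]
side axis61 [357.14070547 164.4640491 ] axis95 [357.72397016 158.62590289] tab [[359.8, 159.7], [361.5, 157.1]]
20 nose [350.4 164.1] barends [352.6 159. ] [362.8 158.3]
0 nose [350.4 162.4] barends [352.7 157.8] [362.8 159.5]
-20 nose [351.3 160.9] barends [353.3 156.7] [362.2 160.6]
-45 nose [353.3 159.6] barends [354.8 155.6] [360.7 161.6]
-70 nose [356.1 158.9] barends [356.9 155.2] [358.6 162.1]
```

View pics/d.png

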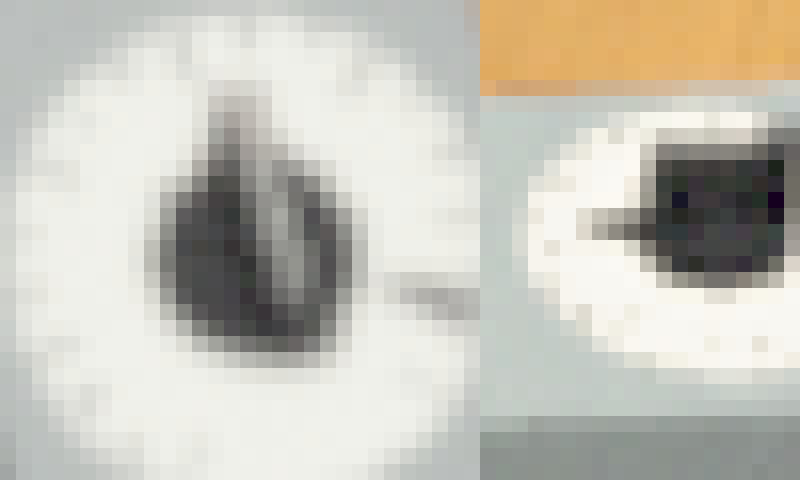

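In the enlarged view the nose tip is at top px (417.6,213.5) with the bar leaning about 13° left of up, and the tab is at (427 to 433, 226). So the pointer is at about +15° in world and the tab at about -102°. That is about 2 rad clockwise, more than the brief's 1.5. I'll act on what is seen and re-check during the turn.

```bash
python3 - <<'E'
from h import *
C=np.array([.4653,-.3088])
p=env.get_obs()['eef_pos']
env.move_l([p[0],p[1],.33],max_speed=.3)
# pick a grasp yaw whose joint 6 stays in range all through the turn
for y0 in(105,-75):
    print(y0,[(d,None if (q:=env.solve_ik([*C,.093],down(np.radians(y0-d)))) is None else np.round(q,2).tolist()) for d in(0,40,80,117)])
E
```

```text
105 [(0, [-0.8, 0.34, 1.76, 0.0, 1.04, -2.63]), (40, [-0.8, 0.34, 1.76, 0.0, 1.04, -1.93]), (80, [-0.8, 0.34, 1.76, -0.0, 1.04, -1.23]), (117, [-0.8, 0.34, 1.76, -0.0, 1.04, -0.59])]
-75 [(0, [-0.8, 0.34, 1.76, -0.0, 1.04, 0.51]), (40, [-0.8, 0.34, 1.76, -0.0, 1.04, 1.21]), (80, [-0.8, 0.34, 1.76, 0.0, 1.04, 1.91]), (117, [-0.8, 0.34, 1.76, 0.0, 1.04, 2.55])]
```

```bash
python3 - <<'E'
from h import *
C=np.array([.4653,-.3088])
env.reach([*C,.24],down(np.radians(-75)))
env.gripper_to(.6,20)
env.move_l([*C,.093],max_speed=.1)
f0=env.get_obs()['force']; print('f0',f0)
env.gripper_to(0.0,25)
o=env.get_obs();print(o['time_s'],o['width'],o['force']-f0,o['ft_torque'],o['eef_pos'])
cv2.imwrite('pics/g1.png',np.hstack([crop(snap('top'),393,198,50,50,8),crop(snap('side'),333,145,50,50,8)]))
E
```

```text
f0 [-0.61917325  0.3999775   1.02278683]
6.1833 0.13168176586053953 [-0.59389294 -0.85489376  1.83456949] [-0.0937273   0.10982877  0.07085658] [ 0.46547873 -0.30908076  0.09341288]
```

View pics/g1.png

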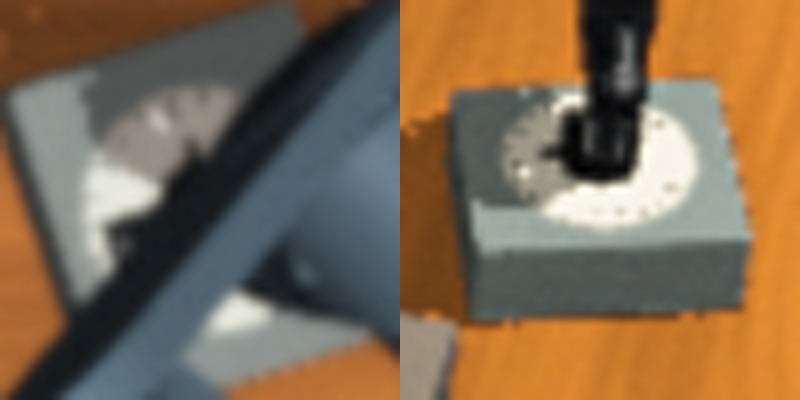

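The bar is gripped (11 mm wide, forces small) and the nose is still visible at side px (351,164). Next, the clockwise turn in watched steps.

```bash
python3 - <<'E'
from h import *
C=np.array([.4653,-.3088])
for y in np.linspace(-75,-192,8)[1:]:
    env.move_l([*C,.093],down(np.radians(y)),max_speed=.15)
    o=env.get_obs();F=o['force'];print(round(o['time_s'],2),round(y),F.round(1),o['ft_torque'].round(2),round(o['width'],3))
    if np.linalg.norm(F)>30: print('stop');break
x=R.from_quat(o['tool_rot']).as_matrix()[:,0];print('yaw',np.degrees(np.arctan2(x[1],x[0])))
E
```

```text
6.72 -92 [-0.4  1.4  5.4] [ 0.23  0.15 -0.08] 0.135
7.17 -108 [-1.2  2.4  5.8] [ 0.44  0.12 -0.05] 0.138
7.61 -125 [-0.4  3.7  6.3] [ 0.68  0.   -0.03] 0.129
8.05 -142 [1.1 4.9 6.3] [ 0.85 -0.24 -0.02] 0.134
8.49 -159 [2.7 5.3 5.9] [ 0.94 -0.4  -0.01] 0.133
8.93 -175 [4.  5.5 5.2] [ 0.94 -0.69  0.  ] 0.135
9.38 -192 [6.2 5.4 3.6] [ 0.91 -0.9  -0.04] 0.132
yaw 168.1348744612196
```

```bash
python3 - <<'E'
from h import *
C=np.array([.4653,-.3088])
env.gripper_to(.6,20)
env.move_l([*C,.30],max_speed=.25)
env.reach([.40,.0,.36],down(np.radians(-130)))
t,s=snap('top'),snap('side')
cv2.imwrite('pics/t1.png',t);cv2.imwrite('pics/s1.png',s)
f=lambda im:(255*(im/255.)**.5).astype(np.uint8)
cv2.imwrite('pics/e.png',np.hstack([f(crop(t,399,204,40,40,10)),f(crop(s,337,145,40,40,10))]))
print(env.get_obs()['time_s'])
E
```

```text
12.1417
```

View pics/e.png

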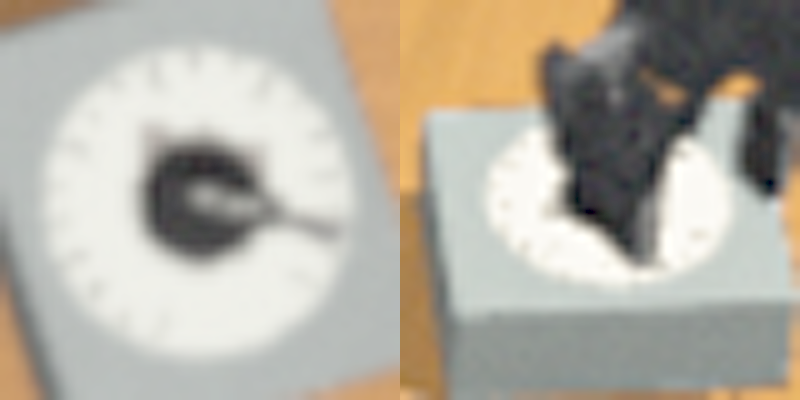

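```bash
python3 - <<'E'
from h import *
env.hold(.02)
K=10
def hom(z):  # metric (mm) -> pixel affine-ish homography from 4 points
    W=np.float32([[400,-380],[530,-380],[530,-240],[400,-240]])
    return cv2.getPerspectiveTransform(W,np.float32([pix('top',[*(w/1000),z]) for w in W]))
H=hom(.064)
for fn in('top0','t1'):
    g=cv2.cvtColor(cv2.imread(f'pics/{fn}.png'),cv2.COLOR_BGR2GRAY).astype(np.float32)
    for C in((465.9,-308.6),(465.3,-308.8)):
        out=[]
        for r in range(31,48,3):
            a=np.arange(-125,-80,.5);P=np.c_[C[0]+r*np.cos(np.radians(a)),C[1]+r*np.sin(np.radians(a))]
            uv=cv2.perspectiveTransform(P[None].astype(np.float32),H)[0]
            v=cv2.remap(g,uv[None,:,0],uv[None,:,1],cv2.INTER_CUBIC)[0];w=np.clip(np.median(v)-8-v,0,None)
            out.append(round(float((w*a).sum()/max(w.sum(),1e-6)),1))
        print(fn,C,out,np.mean(out))
E
```

```text
top0 (465.9, -308.6) [-101.6, -101.5, -101.8, -102.4, -102.7, -102.5] -102.08333333333333
top0 (465.3, -308.8) [-100.6, -100.6, -101.1, -101.7, -102.0, -101.8] -101.3
t1 (465.9, -308.6) [-100.7, -101.5, -101.8, -102.3, -102.6, -102.5] -101.89999999999999
t1 (465.3, -308.8) [-99.8, -100.6, -101.0, -101.6, -101.9, -101.8] -101.11666666666666
```

The pointer now lines up with the tab: the tab is at -101.3 to -102.1° and the pointer is at -101.9° from the tool yaw. On to the probe.

```bash
python3 - <<'E'
from h import *
P=np.array([.4226,.3085]);Q=np.array([.566,.026])
best=None
for y in(59,-31,-121,149):
    a=env.solve_ik([*P,.155],down(np.radians(y)));b=env.solve_ik([*Q,.216],down(np.radians(y)))
    if a is None or b is None: continue
    m=max(abs(a[5]),abs(b[5]));print(y,np.round(a,2),np.round(b,2))
    if best is None or m<best[0]: best=(m,y)
y=best[1];print('use',y)
env.reach([*P,.30],down(np.radians(y)));env.gripper_to(.75,20)
env.move_l([*P,.155],max_speed=.12)
f0=env.get_obs()['force'];env.gripper_to(0,40)
o=env.get_obs();print(o['time_s'],o['width']*85,o['force']-f0,o['eef_pos'])
cv2.imwrite('pics/h.png',np.hstack([crop(snap('top'),205,205,50,50,8),crop(snap('side'),310,250,50,50,8)]))
E
```

```text
59 [ 0.4   0.18  1.82 -0.    1.15 -0.63] [-0.16  0.19  1.66 -0.    1.28 -1.19]
-31 [ 0.4   0.18  1.82 -0.    1.15  0.94] [-0.16  0.19  1.66 -0.    1.28  0.38]
-121 [0.4  0.18 1.82 0.   1.15 2.52] [-0.16  0.19  1.66  0.    1.28  1.95]
149 [ 0.4   0.18  1.82  0.    1.15 -2.2 ] [-0.16  0.19  1.66  0.    1.28 -2.76]
use -31
15.4333 23.53606393989939 [2.26435473 0.62010531 2.35391369] [0.42296952 0.30858312 0.15549036]
```

View pics/h.png

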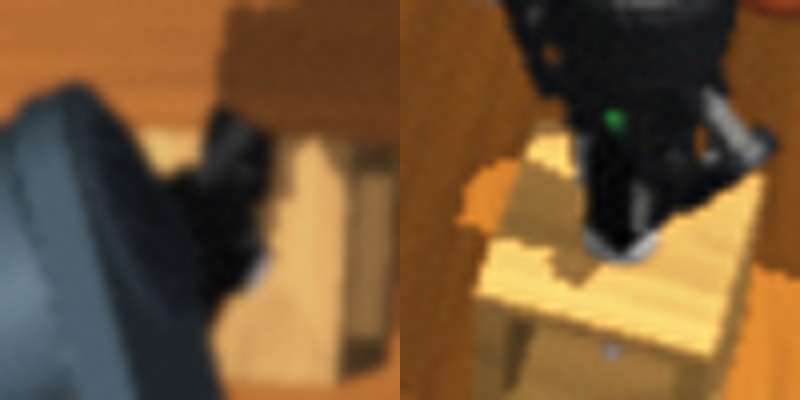

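Grip width is 23.5 mm, so the handle is held flat. Next: lift, carry over the port, look.

```bash
python3 - <<'E'
from h import *
p=env.get_obs()['eef_pos']
env.move_l([p[0],p[1],.345],max_speed=.12)
env.move_l([.566,.026,.345],max_speed=.15);env.hold(.3)
o=env.get_obs();print(o['time_s'],o['width']*85,o['force'],o['eef_pos'],o['tool_rot'])
e=o['eef_pos']
for n in('top','side'): print(n,'tip exp',pix(n,e-[0,0,.14]).round(1),'flange exp',pix(n,e-[0,0,.045]).round(1))
t,s=snap('top'),snap('side');cv2.imwrite('pics/t2.png',t);cv2.imwrite('pics/s2.png',s)
cv2.imwrite('pics/i.png',np.hstack([crop(t,295,165,50,60,8),crop(s,290,145,50,60,8)]))
E
```

```text
19.825 23.663699616299365 [-0.10545092 -1.52527797 -1.15789034] [0.56596064 0.02618428 0.34507833] [ 9.63668634e-01 -2.67100655e-01  6.77371945e-05 -1.33747002e-05]
top tip exp [318.7 191. ] flange exp [317.6 188.1]
side tip exp [315.9 191.7] flange exp [316.1 172.9]
```

View pics/i.png

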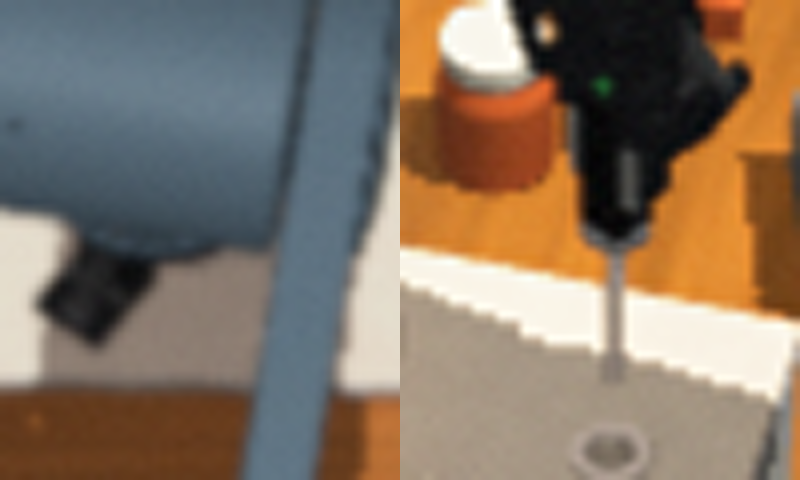

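In the side view the stem tip is at px (316.0,192.0), and 315.9,191.7 was expected. The port centre is at (315.8,200.8). The top view is blocked by the arm. I'll measure the stem axis and port numerically in the side view.

```bash
python3 - <<'E'
from h import *
env.hold(.02)
e=env.get_obs()['eef_pos'];s=cv2.imread('pics/s2.png').astype(np.float32);g=s.mean(-1)
zf=e[2]-.0455
# stem centre column per row: against orange table use blue channel, darkness otherwise
for r in range(177,192):
    row=s[r,309:325].astype(int); b=row[:,0]; print(r,'B',b.tolist()) if r in(178,182,) else print(r,'G',g[r,309:325].astype(int).tolist()) if r in(186,188,190,191) else 0
for z in(zf-.02,zf-.05,zf-.08,zf-.095,.156): print(round(z,3),pix('side',[e[0],e[1],z]).round(2))
K=8;bg=cv2.resize(g,None,fx=K,fy=K,interpolation=cv2.INTER_CUBIC)
x,y,w,h=309,194,14,13;c=bg[y*K:(y+h)*K,x*K:(x+w)*K]
for th in(100,110,120):
    cs=[k for k in cv2.findContours((c<th).astype(np.uint8),cv2.RETR_LIST,cv2.CHAIN_APPROX_NONE)[0] if 200<cv2.contourArea(k)<5000]
    for k in cs:
        uv=(k.reshape(-1,2)+.5)/K-.5+[x,y];P=np.float32([onz('side',*q,.156)[:2]*1000 for q in uv]);print(th,uv.mean(0).round(2),cv2.fitEllipse(P))
E
```

```text
178 B [55, 51, 48, 43, 47, 47, 60, 112, 116, 65, 45, 43, 43, 46, 43, 48]
182 B [233, 232, 232, 231, 233, 231, 178, 129, 145, 221, 232, 226, 222, 196, 185, 157]
186 G [242, 242, 243, 243, 244, 244, 206, 144, 159, 238, 242, 241, 240, 241, 240, 240]
188 G [180, 181, 181, 182, 189, 238, 201, 142, 159, 236, 243, 242, 242, 240, 241, 239]
190 G [149, 150, 149, 152, 150, 150, 130, 126, 125, 144, 173, 178, 176, 184, 235, 242]
191 G [150, 149, 150, 151, 151, 148, 128, 126, 124, 143, 147, 144, 146, 149, 172, 177]
0.279 [316.04 177.1 ]
0.249 [316.   183.11]
0.219 [315.95 188.95]
0.204 [315.93 191.81]
0.156 [315.87 200.79]
110 [315.89 201.16] ((565.0700073242188, 27.089801788330078), (11.216673851013184, 20.609968185424805), 106.92769622802734)
120 [315.86 201.12] ((565.486328125, 27.731948852539062), (15.811813354492188, 22.309188842773438), 107.6357650756836)
```

Stem and port agree within about 1 mm, with 8.5 mm of clearance available. I'll make a small correction and lower.

```bash
python3 - <<'E'
from h import *
X=[.5666,.0263]
env.move_l([*X,.345],max_speed=.03)
f0=env.get_obs()['force']
for z in(.29,.25,.2165):
    env.move_l([*X,z],max_speed=.06);o=env.get_obs();print(z,round(o['time_s'],1),(o['force']-f0).round(2),round(o['width']*85,2))
env.hold(.5)
o=env.get_obs();print(o['time_s'],o['eef_pos'],(o['force']-f0).round(2),o['tool_rot'])
zf=o['eef_pos'][2]-.0455
print('flange exp',zf,pix('side',[*X,zf]),pix('side',[*X,.156]))
t,s=snap('top'),snap('side');cv2.imwrite('pics/s3.png',s)
cv2.imwrite('pics/j.png',np.hstack([crop(t,393,198,50,50,8),crop(s,290,160,50,50,8)]))
E
```

```text
0.29 21.3 [ 0.39  0.35 -0.28] 23.43
0.25 22.1 [ 0.16 -0.04  0.4 ] 23.45
0.2165 22.8 [0.24 0.16 0.84] 23.57
23.2833 [0.56662606 0.02629543 0.21658124] [ 0.65  0.09 -0.43] [ 9.63626957e-01 -2.67250968e-01  8.26638947e-05 -1.78424613e-05]
flange exp 0.17108124367572075 [315.70527564 198.0531833 ] [315.68620541 200.80565392]
```

View pics/j.png

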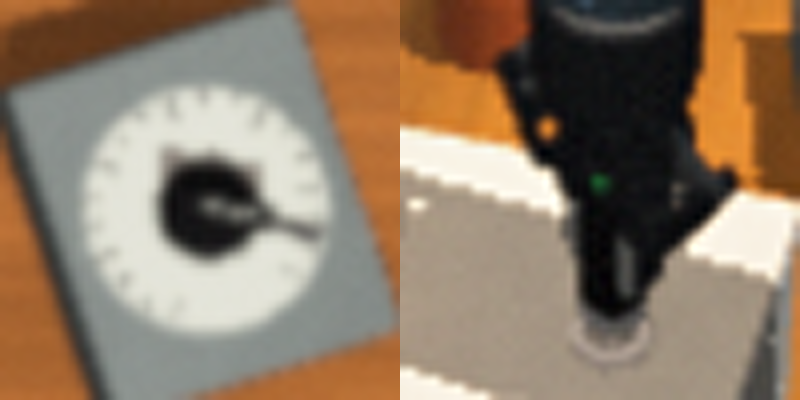

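```bash
python3 - <<'E'
from cell import env
env.hold(.3);o=env.get_obs();print(o['time_s'],o['width']*85,abs(o['joint_velocities']).max());env.hand_in()
E
```

```text
23.6833 23.44604923584084 0.0010301518677073187
the job is handed in; nothing more can be done
```

I turned the dial to the set-point tab, then took the pyrometer out of its stand and lowered its stem through the kiln port. I handed in at 23.7 s with the gripper still holding it there.

**Last checks:**
- **Dial:** the pointer is at -101.9° by the tool's yaw while it gripped the bar. The tab measures -101.1° to -102.1° in the top camera, and the last picture shows nose and tab in one line.
- **Probe height and grip:** the flange is at z ≈ 0.171 m, 15 mm above the rim. The grip is flat at 23.5 mm, the tool is vertical and the arm was still.
- **Contact:** the force changed by less than 1 N while lowering, so nothing suggests the stem touched the kiln.
- **Centring:** I estimate it is within 1–2 mm, with 8.5 mm of clearance all round. Once the arm was over the port the top camera was blocked, so the last check was from the side view only.

**What disagreed:**
- **Dial travel:** the dial needed about 2.0 rad clockwise, but the brief says 0.5 to 1.5. I followed what both cameras showed, and the dial turned freely with no end stop felt.
- **Cameras:** the two cameras differed by about 1–3 mm on the port and probe positions. I used values in between.
- **Stem tilt:** the stem's image columns hinted at a very slight tilt, about 0.2 px. I left it uncorrected because it is within image noise.

I did not check afterwards that the other items on the table are where they were. The arm and gripper were kept clear of them.

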